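# Release a carton from the roller stand with the two-key release

### The arm

A 6-joint arm with a two-finger parallel gripper is mounted at the origin on the work surface. World frame = base frame: x ahead of the robot, y to its left, z up, the work surface at z = 0. Lengths are in m, angles in rad, forces in N, time in s.
With the tool pointing down it reaches from about 0.375 to 0.975 m from the base axis. Payload 3.8 kg.
Tool frame: the origin (TCP) lies at the very end of the fingers, on their centre line; the grasp point (between the pads) lies 19 mm behind it; z points along the fingers, y is the line along which they close (so a half turn about z gives the same grasp; the last joint's range is limited). The gripper opens to 85 mm and grips with 20 to 120 N. Pads are 22 mm wide; open, the fingers measure 114 mm over their backs; the gripper's body (76 mm by 85 mm) begins 54 mm behind the grasp point. The pads swing forward as they close: fully open they stand 13 mm farther back than shut.
Start: joints at [1.174, 0.264, 1.604, -0, 1.274, -0.037], TCP at [0.238, 0.632, 0.209] pointing down, gripper open.
Joint ranges: [-2.63, 2.63], [-0.94, 2.18], [0.31, 2.57], [-1.31, 4.45], [0, 2.66], [-2.55, 2.55]. Speed limits (rad/s): [2.57, 2.57, 3.14, 3.14, 3.14, 3.14].

### API

Orientations are given as a rotation vector (axis times angle).
In Python, from workcell import read_state, read_camera, calibration, finish_job gives the robot as it stands.
- The arm moves only by the tool step_arm, never from a script. Its argument "commands" is a list of rows, each an object of numbers: "fingers": the gripper's target within -1 to 1 (shut at 1, half-way at 0, fully open at -1); "dx", "dy", "dz": the shift along the tool's x, y, z in m; "roll": the turn about the tool's z in degrees. In form: [{"fingers": .., "dx": .., "dy": .., "dz": .., "roll": ..}, ...]. A call has 1 to 8 rows; each row is the pose to reach, as a shift and turn from the pose commanded when the call began, along the tool's axes at that moment; what a row does not reach only later rows make up. A row lasts 1/8 s, in which the tool goes at most 62.5 mm and 10.7 degrees, less where a joint would pass 70% of its speed; a pose out of reach is approached as far as the arm can. A call with a gripper value outside its range is refused whole. The fingers move at their own pace and stop on an object; "squeeze" is the grip in N (left out, the last holds). Time passes only in rows, so rows that repeat a pose let the fingers close. It gives the time, the measured TCP pose, the force, the opening and the grip force at its end, in the units of the state.
- read_state(): the state, without advancing time (a new reading comes with each control period).
- read_camera(name): name is "scene" or "top" or "wrist"; returns (picture, depth): 384x512x3 uint8, blue, green, red; 384x512 float32, m along the optical axis (not along the pixel's ray), 0 where there is no reading.
- calibration(name): a dict with "intrinsics" (3x3 intrinsics, pixels), "world_to_cam" (4x4, takes a point from world to camera coordinates). Camera axes: x right, y up, looking along -z (the intrinsics and any distortion apply to the point x, -y, -z); pixel columns grow to the right and rows downward; lengths in m; the calibration is good to about 2 mm. A picture is of the moment at which its call begins: read the wrist's pose just before it. calibration takes no time and is no camera call; for the wrist camera it gives the pose at the moment of the call.
- finish_job(): hands the job in; it is judged then, once.
The state is a dict: "time": time; "q": joint angles; "joint_vel": joint speeds; "joint_torque": joint torques, N m; "tool_pos": TCP position; "tcp_rot": TCP orientation; "wrist_force": force on the tool from outside, world axes, zero at the start; "torque": the same for the moment, N m; "width": opening from 0.0 (shut) to 1.0 (fully open); "grip_force": force on a finger pad.
Only numpy, scipy, OpenCV 4.12 (cv2) and the standard library are available. Lean on these libraries where they do the work, as an engineer would, in place of code of your own. Each camera call takes 0.05 s, during which the arm holds its last target. There are 200 camera calls.

### The job

Let the waiting carton roll down the roller stand: with two fingertips, press both black release keys down together and keep both held down until the carton has rolled down and come to rest against the stop at the low end, then let the keys spring back up. Do not touch, push or lift the carton yourself, and leave the other things on the table as they are.

Things in the scene. Friction and masses are not known exactly. Their poses are not given: they have to be found in the camera images.
- stand: Fixed carton release stand. Origin on the table, under the midpoint between the keys; z up. Grey key housing 90 (x) x 150 (y) mm, top 122 mm up. From it a roller track, 116 mm wide, runs down at 13 degrees along the stand's +x, from x = 55 mm (98 mm up) to a steel end stop at x = 325 mm (37 mm up).
- key_left_top (a point): Centre of the left key's top face, moving with it: black plastic cap 28 (stand x) x 26 (stand y) mm, at stand x = 0, y = +30 mm; 145 mm above the table when up, 23 mm proud of the housing. The two keys are alike, 60 mm apart centre to centre along the stand's y, with a 34 mm open gap between them.
- key_right_top (a point): Centre of the top face of the right key, the same as the left one, at stand x = 0, y = -30 mm.
- key_left (a joint): Downward travel of the left key in m: 0 up, 0.012 fully down. Sprung: about 2 N starts it, 5.5 N holds it fully down. It carries a stop pin on the track at stand x = 172 mm that sinks with it and clears the carton about 8 mm down; either pin alone holds the carton back.
- key_right (a joint): Downward travel of the right key in m, the same as the left one, with its own stop pin.
- carton: Loose cardboard carton, 90 (along the track) x 84 x 45 mm high, about 0.3 kg, with a pale tape strip. Origin at the centre of its underside; x points down the track. It waits on the upper rollers against the pins at stand x of about 125 mm; with both pins clear it rolls down by itself in about 1 to 2 s and rests against the end stop at stand x of about 275 mm.
- tape_roll: Bystander: clear tape roll, 84 mm across, 45 mm high, lying flat beside the track. Origin at the centre of its underside.
- shaft_lock: Bystander: steel lock body 52 x 36 x 30 mm with a small shackle, beside the low end of the track. Origin at the centre of its underside.
- slim_carton: Bystander: white carton 100 x 50 x 28 mm beside the track. Origin at the centre of its underside.
- grip_block: Bystander: cork block 60 x 35 x 30 mm beside the key housing. Origin at the centre of its underside.
- screwdriver: Bystander: screwdriver lying on the left of the table.
- glue_bottle: Bystander: white bottle, 44 mm across, 100 mm high, on the left of the table. Origin at the centre of its underside.
- washer_cup: Bystander: grey bowl 72 mm across, 50 mm high, on the right of the table. Origin at the centre of its underside.
Things that resemble listed ones, but are neither listed nor needed, are in the scene too. Leave any purple look-alike of the carton alone.

How it is judged:
By the outcome, as a careful person would: the job done as asked, in the order asked, and still so for the second after the job is handed in, with the robot touching nothing.
It also fails if it takes over 40 s, if anything falls off the work surface, if the arm or the gripper's body presses on something with over 40 N, if the wrist force passes 120 N, or if a joint passes its speed limit or range.

## Working session

There is one attempt and no reset: what is moved stays moved. The work goes in short steps, Python scripts to look and compute and a tool call to move; the robot and the scene stay as the last step left them, time stands still between calls to the robot, and variables do not carry over. Pictures are saved under pics/ and viewed, at most 10 in all, crops included, and the job is handed in when it is done.

Besides the shell and the picture viewer there is one more tool, called after "Call:" by a JSON object that holds its "op" and its "data", one argument or row to a line. step_arm: Moves the arm, as the interface text tells. Its arguments: {"type":"object","properties":{"commands":{"type":"array","items":{"type":"object","properties":{"fingers":{"type":"number"},"dx":{"type":"number"},"dy":{"type":"number"},"dz":{"type":"number"},"roll":{"type":"number"}}}},"squeeze":{"type":"number"}},"required":["commands"]}

```bash
mkdir -p pics
cat > h.py <<'E'
import numpy as np,cv2
from workcell import *
def pts(name):
    im,d=read_camera(name);c=calibration(name);K=np.array(c["intrinsics"]);T=np.linalg.inv(np.array(c["world_to_cam"]))
    v,u=np.mgrid[:384,:512]
    X=(u-K[0,2])/K[0,0]*d;Y=(v-K[1,2])/K[1,1]*d
    P=np.stack([X,-Y,-d],-1)@T[:3,:3].T+T[:3,3]
    P[d==0]=np.nan
    return im,P
E
python3 - <<'E'
from h import *
print({k:np.round(v,3) for k,v in read_state().items()})
print({k:v for k,v in calibration("top").items() if k not in("intrinsics","world_to_cam")})
a,P=pts("top");np.save("top.npy",P);cv2.imwrite("pics/top0.png",a)
b,Q=pts("scene");cv2.imwrite("pics/scene0.png",b)
E
```

```text
{'time': np.float64(0.0), 'q': array([ 1.174,  0.265,  1.605,  0.   ,  1.274, -0.037]), 'joint_vel': array([-0.001, -0.001,  0.001,  0.001, -0.001,  0.001]), 'joint_torque': array([-1.0000e-03, -5.1512e+01, -3.6730e+01, -0.0000e+00,  1.3000e-02,
        0.0000e+00]), 'tool_pos': array([0.237, 0.631, 0.207]), 'tcp_rot': array([-5.62e-01, -3.09e+00,  3.00e-03]), 'wrist_force': array([ 0.465, -0.123, -0.241]), 'torque': array([ 0.066,  0.007, -0.029]), 'grip_force': np.float64(0.0), 'width': np.float64(0.998)}
{}
```

View pics/top0.png

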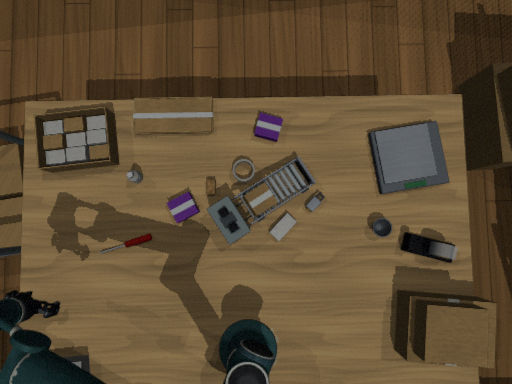

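View pics/scene0.png

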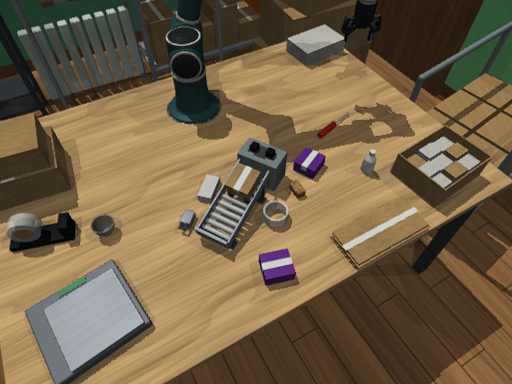

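The top view shows the housing near pixel (229,219) with its two black keys. The track runs up and to the right to about (300,170), and the carton is at about (262,200). The scene view shows the keys at about (255,148) and (271,154).

Run:
```python
from h import *
for n,(r0,r1,c0,c1) in {"top":(190,248,200,256),"scene":(130,190,230,295)}.items():
    im,P=pts(n); g=im.max(-1)
    Z=P[...,2]; roi=np.zeros(g.shape,bool); roi[r0:r1,c0:c1]=1
    h=roi&(Z>.11)&(Z<.13)&(g>60); print(n,"housing",h.sum(),np.nanmean(P[h],0))
    if h.sum()>9:
        c,s,a=cv2.minAreaRect((P[h][:,:2]*1000).astype(np.float32)); print(c,s,a)
    k=(roi&(Z>.134)&(Z<.16)).astype(np.uint8)
    N,L,S,C=cv2.connectedComponentsWithStats(k)
    for i in range(1,N):
        if S[i,4]>8:
            q=P[L==i];print(S[i],C[i],q.mean(0),np.median(q[:,2]),q.min(0),q.max(0))
```

```text
top housing 831 [0.48175211 0.05510475 0.1215395 ]
(501.5260925292969, 23.110427856445312) (149.937744140625, 177.79269409179688) 32.219905853271484
[245 194  11  20  56] [251.21428571 203.125     ] [ 0.53212989 -0.02186749  0.13722943] 0.13648452618758178 [ 0.49780472 -0.03524423  0.13412129] [ 0.56428613 -0.00079102  0.14695442]
[218 207  10  10  62] [222.80645161 211.85483871] [0.50349949 0.07616942 0.14402191] 0.14384066085172365 [0.48929116 0.06159419 0.13722043] [0.52014913 0.09261968 0.14972046]
[228 222  10  10  63] [232.42857143 226.50793651] [0.45282913 0.04382208 0.14391583] 0.14383950480009222 [0.43752056 0.02820253 0.1353502 ] [0.46817522 0.05921084 0.15202207]
scene housing 992 [0.5119875  0.00629994 0.12206091]
(512.5499267578125, 1.3116607666015625) (150.47512817382812, 224.87440490722656) 33.2635498046875
[249 142  10   8  59] [253.89830508 145.59322034] [0.45403096 0.03947865 0.14174822] 0.14228014640453124 [0.43587913 0.02279039 0.13477379] [0.46685111 0.05728992 0.14632259]
[265 148  10   9  62] [269.75806452 151.77419355] [0.50539772 0.07115652 0.14242007] 0.1431483649793136 [0.48962194 0.05487661 0.13436804] [0.51854509 0.08789153 0.14746901]
[237 163  23  12  64] [247.359375 168.53125 ] [ 0.52859356 -0.02688505  0.13557769] 0.13530522446586707 [ 0.49056265 -0.04824967  0.13407562] [ 0.5654842  -0.0031366   0.14073591]
```

```bash
cat > go.py <<'E'
from h import *
from scipy.spatial.transform import Rotation as R
def to(p,yd=(.843,.538)):
    s=read_state();M=R.from_rotvec(s["tcp_rot"]).as_matrix()
    d=M.T@(np.array(p)-s["tool_pos"]);y=M.T@np.array([*yd,0])
    r=np.degrees(np.arctan2(-y[0],y[1]));r=(r+90)%180-90
    print("t",s["time"],"shift",d.round(4),"roll",r.round(2),"z",M[:,2].round(3),"q",s["q"].round(2),"w",s["width"],"F",s["wrist_force"].round(1))
E
python3 -c "
from go import *
to((.4785,.0585,.215))"
```

```text
t 0.2 shift [-0.4273 -0.4513 -0.0065] roll 36.84 z [-0.001 -0.001 -1.   ] q [ 1.17  0.26  1.6   0.    1.27 -0.04] w 1.0062099253514654 F [ 0.5  0.7 -0.6]
```

Call:
{"op": "step_arm", "data": {
  "commands": [
    {"dx":-0.21,"dy":-0.225,"dz":-0.01,"roll":18,"fingers":0},
    {"dx":-0.21,"dy":-0.225,"dz":-0.01,"roll":18,"fingers":0},
    {"dx":-0.21,"dy":-0.225,"dz":-0.01,"roll":18,"fingers":0},
    {"dx":-0.427,"dy":-0.451,"dz":-0.007,"roll":36.8,"fingers":0},
    {"dx":-0.427,"dy":-0.451,"dz":-0.007,"roll":36.8,"fingers":0},
    {"dx":-0.427,"dy":-0.451,"dz":-0.007,"roll":36.8,"fingers":0},
    {"dx":-0.427,"dy":-0.451,"dz":-0.007,"roll":36.8,"fingers":0},
    {"dx":-0.427,"dy":-0.451,"dz":-0.007,"roll":36.8,"fingers":0}
  ]
}}

```text
time: 1.2
tool_pos: [0.4316, 0.169, 0.2156]
tcp_rot: [1.508, 2.755, 0.001]
wrist_force: [1.0, 0.1, 0.8]
width: 0.501
grip_force: 0.0
```

```bash
python3 -c "
from go import *
to((.4785,.0585,.215))"
```

```text
t 1.2 shift [-0.1184 -0.02    0.0006] roll 0.06 z [ 0.001  0.    -1.   ] q [ 0.32 -0.15  2.03  0.    1.26 -0.25] w 0.5007245150684032 F [1.  0.1 0.8]
```

Call:
{"op": "step_arm", "data": {
  "commands": [
    {"dx":-0.118,"dy":-0.02,"fingers":0},
    {"dx":-0.118,"dy":-0.02,"fingers":0},
    {"dx":-0.118,"dy":-0.02,"fingers":0},
    {"dx":-0.118,"dy":-0.02,"fingers":0}
  ]
}}

```text
invalid input
```

Run:
```python
from go import *
im,P=pts("wrist");Z=P[...,2]
k=((Z>.132)&(Z<.155)&(im.max(-1)<70)).astype(np.uint8)
N,L,S,C=cv2.connectedComponentsWithStats(k)
for i in range(1,N):
    if S[i,4]>80:
        q=P[L==i];print(S[i],C[i].round(),np.median(q,0),q.min(0),q.max(0))
to((.4785,.0585,.215))
cv2.imwrite("pics/w1.png",im)
```

```text
[205 305  16  35 283] [216. 325.] [0.46047067 0.04141619 0.14442362] [0.45292361 0.02561143 0.13216747] [0.46897387 0.05366655 0.1466823 ]
[ 259  305   30   36 1017] [273. 323.] [0.50102672 0.07176632 0.14471609] [0.48607991 0.05124749 0.13201354] [0.51922441 0.08489398 0.14704486]
t 1.25 shift [-0.1111 -0.018   0.0014] roll -0.2 z [ 0.003 -0.006 -1.   ] q [ 0.31 -0.15  2.03 -0.01  1.26 -0.25] w 0.4983358380749488 F [ 1.2 -4.7  0.2]
```

View pics/w1.png

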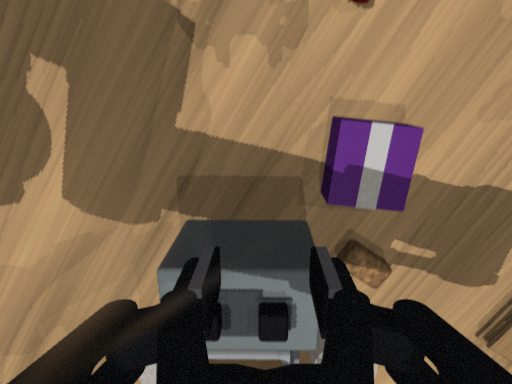

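The wrist view from short of the stand shows the housing, the left key at about (273,323), and the right key at about (216,325), half hidden by a finger. The move was refused, probably because the rows left out fields, so I'll resend it with every field filled in.

Call:
{"op": "step_arm", "data": {
  "commands": [
    {"dx":-0.118,"dy":-0.02,"dz":0,"roll":0,"fingers":0},
    {"dx":-0.118,"dy":-0.02,"dz":0,"roll":0,"fingers":0},
    {"dx":-0.118,"dy":-0.02,"dz":0,"roll":0,"fingers":0},
    {"dx":-0.118,"dy":-0.02,"dz":0,"roll":0,"fingers":0}
  ]
}}

```text
time: 1.75
tool_pos: [0.4775, 0.0609, 0.2152]
tcp_rot: [-1.51, -2.754, -0.0]
wrist_force: [-0.3, 0.1, -0.5]
width: 0.495
grip_force: 0.0
```

Run:
```python
from go import *
im,P=pts("wrist");Z=P[...,2]
k=((Z>.138)&(Z<.15)).astype(np.uint8)
N,L,S,C=cv2.connectedComponentsWithStats(k)
for i in range(1,N):
    if S[i,4]>80:
        q=P[L==i];print(S[i],C[i].round(),np.median(q,0),q.min(0),q.max(0))
to((.4785,.0585,.215))
cv2.imwrite("pics/w2.png",im)
```

```text
[ 204  180   35   37 1231] [221. 198.] [0.44970243 0.04493605 0.14424991] [0.43290131 0.02683365 0.13804641] [0.46680899 0.06099175 0.14653004]
[ 283  180   36   37 1225] [300. 198.] [0.49944137 0.07660682 0.14427701] [0.48358935 0.05863723 0.13804493] [0.51729211 0.09287078 0.14657686]
t 1.8 shift [-0.0031 -0.0007  0.0002] roll 0.06 z [-0.001  0.001 -1.   ] q [ 0.08 -0.11  2.    0.    1.26 -0.49] w 0.4999712393607842 F [ 0.6 -0.2  0.5]
```

View pics/w2.png

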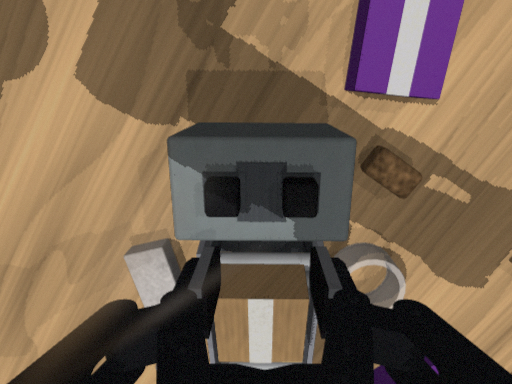

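The keys show at (221,198) and (300,198), level with each other and centred between the fingers. The measured positions agree to a few mm. I'll descend and watch the force.

Call:
{"op": "step_arm", "data": {
  "commands": [
    {"dx":-0.002,"dy":-0.001,"dz":0.025,"roll":0,"fingers":0},
    {"dx":-0.002,"dy":-0.001,"dz":0.055,"roll":0,"fingers":0},
    {"dx":-0.002,"dy":-0.001,"dz":0.055,"roll":0,"fingers":0},
    {"dx":-0.002,"dy":-0.001,"dz":0.055,"roll":0,"fingers":0}
  ]
}}

```text
time: 2.3
tool_pos: [0.4784, 0.0595, 0.1613]
tcp_rot: [1.506, 2.756, 0.001]
wrist_force: [1.3, -0.4, -0.3]
width: 0.503
grip_force: 0.0
```

Run:
```python
from go import *
im,P=pts("scene")
cv2.imwrite("pics/s2.png",cv2.resize(im[100:220,200:320],None,fx=5,fy=5,interpolation=2))
to((.477,.0592,.15))
```

```text
t 2.35 shift [ 0.001  -0.0017  0.0119] roll 0.12 z [ 0.002  0.    -1.   ] q [ 0.07 -0.07  2.06  0.    1.15 -0.5 ] w 0.5036671362764489 F [-0.9  0.8  1. ]
```

View pics/s2.png

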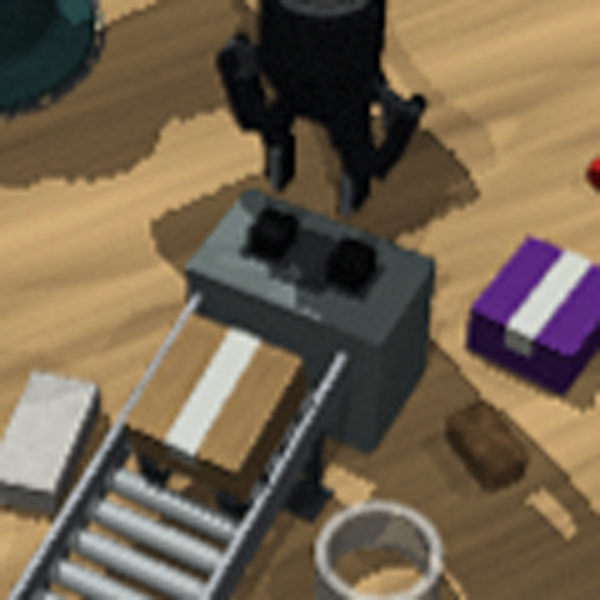

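The crop shows the fingertips at about (280,185) and (348,205), with the keys at (270,235) and (352,265). I'll check this against the projected tip positions.

Run:
```python
from go import *
c=calibration("scene");K=np.array(c["intrinsics"]);T=np.array(c["world_to_cam"])
s=read_state();p=s["tool_pos"];y=np.array([.843,.538,0])
def pr(x):
    q=T[:3,:3]@x+T[:3,3];q=K@np.array([q[0],-q[1],-q[2]]);return ((q[:2]/q[2]-[200,100])*5).round()
for h in(0,.006,.012):
    print(h,[pr(p+[0,0,h]+k*.028*y) for k in(-1,1)])
print("keys",[pr(np.array([.4775,.059,.145])+k*.03*y) for k in(-1,1)])
im,P=pts("scene");Z=P[...,2];m=(im.max(-1)<60)&(Z>.158)&(Z<.19);m[:,:245]=0;m[:125]=0;m[160:]=0;m[:,280:]=0
q=P[m];print(len(q),q[:,2].min());
for a in range(158,190,4):
    r=q[(q[:,2]>a/1e3)&(q[:,2]<=(a+4)/1e3)];r=r-p
    if len(r): print(a,len(r),"along y",(r@y).round(3)," x",(r@[.538,-.843,0]).round(3))
```

```text
0 [array([277., 205.]), array([352., 234.])]
0.006 [array([277., 199.]), array([352., 227.])]
0.012 [array([277., 192.]), array([353., 221.])]
keys [array([273., 221.]), array([352., 252.])]
4 0.18752249119802822
186 4 along y [-0.023 -0.022 -0.022  0.028]  x [-0.002 -0.006 -0.     0.005]
```

Call:
{"op": "step_arm", "data": {
  "commands": [
    {"dx":0,"dy":-0.001,"dz":0.008,"roll":0,"fingers":0},
    {"dx":0,"dy":-0.001,"dz":0.016,"roll":0,"fingers":0},
    {"dx":0,"dy":-0.001,"dz":0.016,"roll":0,"fingers":0},
    {"dx":0,"dy":-0.001,"dz":0.016,"roll":0,"fingers":0}
  ]
}}

```text
time: 2.9
tool_pos: [0.4772, 0.0578, 0.1442]
tcp_rot: [-1.509, -2.755, 0.0]
wrist_force: [1.2, -0.1, 0.2]
width: 0.498
grip_force: 0.0
```

Call:
{"op": "step_arm", "data": {
  "commands": [
    {"dx":0,"dy":0,"dz":0.004,"roll":0,"fingers":0},
    {"dx":0,"dy":0,"dz":0.004,"roll":0,"fingers":0}
  ]
}}

```text
time: 3.15
tool_pos: [0.477, 0.0579, 0.1401]
tcp_rot: [-1.509, -2.755, 0.001]
wrist_force: [-0.0, -0.0, 0.5]
width: 0.502
grip_force: 0.0
```

Call:
{"op": "step_arm", "data": {
  "commands": [
    {"dx":0,"dy":0,"dz":0.004,"roll":0,"fingers":0},
    {"dx":0,"dy":0,"dz":0.004,"roll":0,"fingers":0}
  ]
}}

```text
time: 3.4
tool_pos: [0.4769, 0.0579, 0.136]
tcp_rot: [-1.509, -2.755, 0.001]
wrist_force: [0.0, -0.5, 0.4]
width: 0.5
grip_force: 0.0
```

Call:
{"op": "step_arm", "data": {
  "commands": [
    {"dx":0,"dy":0,"dz":0.003,"roll":0,"fingers":0},
    {"dx":0,"dy":0,"dz":0.003,"roll":0,"fingers":0}
  ]
}}

```text
time: 3.65
tool_pos: [0.477, 0.0579, 0.1331]
tcp_rot: [-1.509, -2.755, 0.001]
wrist_force: [-0.3, -0.4, 1.0]
width: 0.504
grip_force: 0.0
```

Run:
```python
from go import *
im,P=pts("scene")
cv2.imwrite("pics/s3.png",cv2.resize(im[110:200,225:315],None,fx=6,fy=6,interpolation=2))
to((.477,.0592,.15))
```

```text
t 3.7 shift [ 0.0012  0.0006 -0.0167] roll 0.04 z [-0. -0. -1.] q [ 0.07 -0.04  2.09  0.    1.1  -0.5 ] w 0.49714733759296903 F [ 0.7  1.1 -0.3]
```

View pics/s3.png

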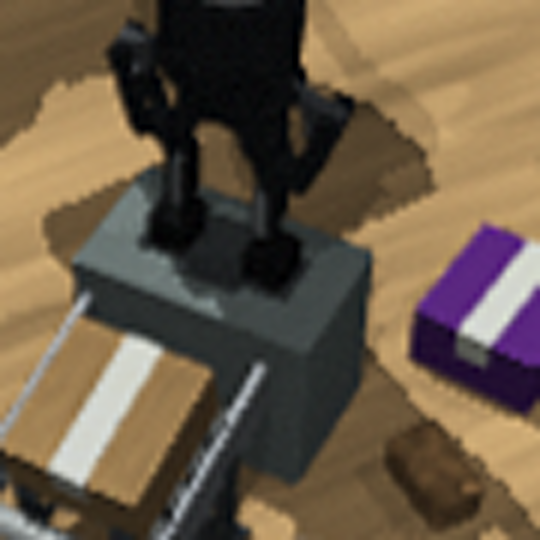

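The fingertips look to be right on or just above the two keys, at about (178,200) and (268,235), and centred. I'll carry on in small steps.

Call:
{"op": "step_arm", "data": {
  "commands": [
    {"dx":0,"dy":0,"dz":0.002,"roll":0,"fingers":0},
    {"dx":0,"dy":0,"dz":0.002,"roll":0,"fingers":0}
  ]
}}

```text
time: 3.95
tool_pos: [0.4771, 0.0579, 0.1312]
tcp_rot: [-1.509, -2.755, 0.0]
wrist_force: [-0.0, 0.5, -0.4]
width: 0.493
grip_force: 0.0
```

Call:
{"op": "step_arm", "data": {
  "commands": [
    {"dx":0,"dy":0,"dz":0.002,"roll":0,"fingers":0},
    {"dx":0,"dy":0,"dz":0.002,"roll":0,"fingers":0}
  ]
}}

```text
time: 4.2
tool_pos: [0.4771, 0.0579, 0.1292]
tcp_rot: [-1.509, -2.755, 0.0]
wrist_force: [0.2, 0.6, -0.2]
width: 0.494
grip_force: 0.0
```

Run:
```python
from go import *
s=read_state();p=s["tool_pos"]
im,P=pts("wrist");
r=P-p;y=r@np.array([.843,.538,0]);x=r@np.array([.538,-.843,0]);z=P[...,2]
# profile: lateral y of near points per height
for a in np.arange(.118,.18,.004):
    m=(z>a)&(z<=a+.004)&(abs(x)<.03)&(abs(y)<.07)
    if m.sum(): print(round(a,3),m.sum(),"y",[int(v) for v in np.percentile(y[m]*1e3,[0,10,25,40,60,75,90,100])],"x",[int(v) for v in np.percentile(x[m]*1e3,[0,10,50,90,100])])
cv2.imwrite("pics/w3.png",im)
```

```text
0.118 7935 y [-69, -63, -54, -28, 35, 54, 63, 69] x [-29, -27, -10, 25, 29]
0.122 8879 y [-69, -49, -15, -6, 5, 13, 49, 69] x [-29, -24, -8, 19, 29]
0.126 321 y [-42, -36, -26, -17, 17, 25, 35, 41] x [-18, -15, -15, 0, 9]
0.13 321 y [-42, -35, -27, -17, 16, 23, 33, 41] x [-16, -15, -15, -1, 9]
0.134 359 y [-42, -35, -26, -18, 16, 26, 35, 41] x [-16, -15, -15, -4, 9]
0.138 459 y [-43, -36, -26, -17, 16, 25, 34, 42] x [-16, -15, -15, 0, 9]
0.142 3347 y [-43, -38, -31, -21, 19, 27, 36, 42] x [-16, -14, -7, 3, 12]
0.146 25 y [-38, -34, -32, -27, -20, 20, 25, 32] x [-14, -12, -8, 3, 8]
0.15 17 y [-21, -21, -21, -3, 21, 21, 21, 21] x [-7, -6, 3, 6, 7]
0.154 140 y [-27, -22, -21, -21, 21, 21, 22, 28] x [-10, -10, -3, 7, 11]
0.158 269 y [-33, -27, -21, -21, 21, 22, 27, 33] x [-11, -10, -6, 6, 12]
0.162 358 y [-34, -30, -24, -21, 21, 23, 31, 35] x [-11, -10, -6, 4, 11]
0.166 404 y [-34, -31, -23, -21, 21, 24, 31, 35] x [-11, -10, -6, 5, 11]
0.17 425 y [-34, -30, -23, -21, 21, 24, 31, 35] x [-11, -10, -6, 4, 11]
0.174 467 y [-34, -30, -23, -21, 21, 24, 31, 35] x [-11, -10, -6, 4, 11]
0.178 507 y [-34, -30, -23, -21, 21, 24, 31, 35] x [-11, -10, -6, 4, 11]
```

View pics/w3.png

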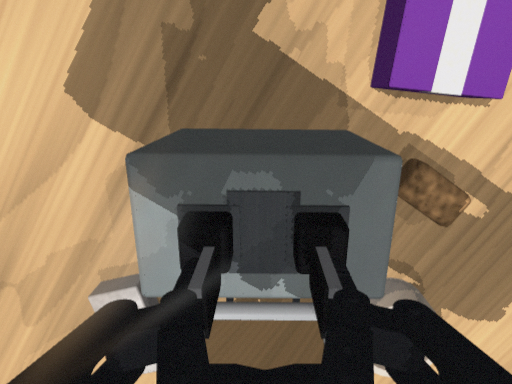

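The wrist view shows both keys under the tips, at about (206,240) and (320,240). The tips are at z≈0.152 and cover y=±21 to 35 mm, and the keys' top faces are at 0.1445, so contact should come about 7 mm lower.

Call:
{"op": "step_arm", "data": {
  "commands": [
    {"dx":0,"dy":0,"dz":0.007,"roll":0,"fingers":0},
    {"dx":0,"dy":0,"dz":0.007,"roll":0,"fingers":0},
    {"dx":0,"dy":0,"dz":0.009,"roll":0,"fingers":0},
    {"dx":0,"dy":0,"dz":0.009,"roll":0,"fingers":0}
  ]
}}

```text
time: 4.75
tool_pos: [0.4773, 0.0579, 0.1206]
tcp_rot: [-1.509, -2.755, 0.0]
wrist_force: [-1.2, -0.5, 2.3]
width: 0.501
grip_force: 0.9
```

Call:
{"op": "step_arm", "data": {
  "commands": [
    {"dx":0,"dy":0,"dz":0.006,"roll":0,"fingers":0},
    {"dx":0,"dy":0,"dz":0.01,"roll":0,"fingers":0},
    {"dx":0,"dy":0,"dz":0.01,"roll":0,"fingers":0}
  ]
}}

```text
time: 5.12
tool_pos: [0.4778, 0.0579, 0.1111]
tcp_rot: [1.509, 2.755, 0.001]
wrist_force: [-1.9, 0.4, 7.9]
width: 0.504
grip_force: 4.0
```

Call:
{"op": "step_arm", "data": {
  "commands": [
    {"dx":0,"dy":0,"dz":0.0035,"roll":0,"fingers":0},
    {"dx":0,"dy":0,"dz":0.0035,"roll":0,"fingers":0},
    {"dx":0,"dy":0,"dz":0.0035,"roll":0,"fingers":0}
  ]
}}

```text
time: 5.5
tool_pos: [0.4778, 0.058, 0.1085]
tcp_rot: [1.508, 2.755, 0.001]
wrist_force: [-3.7, 0.2, 11.9]
width: 0.498
grip_force: 5.8
```

Call:
{"op": "step_arm", "data": {
  "commands": [
    {"dx":0,"dy":0,"dz":0,"roll":0,"fingers":0},
    {"dx":0,"dy":0,"dz":0,"roll":0,"fingers":0},
    {"dx":0,"dy":0,"dz":0,"roll":0,"fingers":0},
    {"dx":0,"dy":0,"dz":0,"roll":0,"fingers":0},
    {"dx":0,"dy":0,"dz":0,"roll":0,"fingers":0},
    {"dx":0,"dy":0,"dz":0,"roll":0,"fingers":0},
    {"dx":0,"dy":0,"dz":0,"roll":0,"fingers":0},
    {"dx":0,"dy":0,"dz":0,"roll":0,"fingers":0}
  ]
}}

```text
time: 6.5
tool_pos: [0.4778, 0.0579, 0.1085]
tcp_rot: [1.509, 2.755, 0.001]
wrist_force: [-4.1, 0.7, 11.2]
width: 0.503
grip_force: 5.8
```

Call:
{"op": "step_arm", "data": {
  "commands": [
    {"dx":0,"dy":0,"dz":0,"roll":0,"fingers":0},
    {"dx":0,"dy":0,"dz":0,"roll":0,"fingers":0},
    {"dx":0,"dy":0,"dz":0,"roll":0,"fingers":0},
    {"dx":0,"dy":0,"dz":0,"roll":0,"fingers":0},
    {"dx":0,"dy":0,"dz":0,"roll":0,"fingers":0},
    {"dx":0,"dy":0,"dz":0,"roll":0,"fingers":0},
    {"dx":0,"dy":0,"dz":0,"roll":0,"fingers":0},
    {"dx":0,"dy":0,"dz":0,"roll":0,"fingers":0}
  ]
}}

```text
time: 7.5
tool_pos: [0.4778, 0.0579, 0.1085]
tcp_rot: [1.509, 2.755, 0.001]
wrist_force: [-4.5, 0.0, 10.8]
width: 0.502
grip_force: 5.8
```

```bash
cat > car.py <<'E'
from go import *
def car():
    im,P=pts("scene");o=np.array([.4775,.059]);r=P[...,:2]-o;x=r@[.538,-.843];y=r@[.843,.538];z=P[...,2]
    e=z-(.098-.231*(x-.055))
    m=(e>.035)&(e<.06)&(x>.06)&(x<.34)&(abs(y)<.06)
    print("t",read_state()["time"],"carton x",np.percentile(x[m],[2,50,98]).round(3),m.sum())
    return im
E
python3 -c "
from car import *
car();im=car();cv2.imwrite('pics/s4.png',im[100:270,160:330].repeat(3,0).repeat(3,1));to((.477,.0579,.11))"
```

```text
t 7.55 carton x [0.243 0.288 0.334] 814
t 7.6 carton x [0.243 0.288 0.332] 807
t 7.6 shift [ 0.0004 -0.0007 -0.0015] roll 0.04 z [ 0.001  0.    -1.   ] q [ 0.07 -0.02  2.11 -0.    1.04 -0.5 ] w 0.5005078485247074 F [-5.8  0.3 11.8]
```

View pics/s4.png

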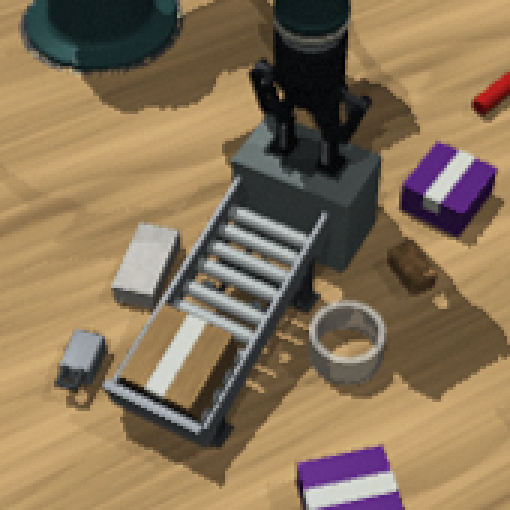

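The carton is at rest against the end stop, at about (180,355) in the crop. Its top centre is at x≈0.288, which puts the underside at about 0.278, and it isn't moving. Both keys are still held down, so I'll lift straight up.

Call:
{"op": "step_arm", "data": {
  "commands": [
    {"dx":0,"dy":0,"dz":-0.006,"roll":0,"fingers":0},
    {"dx":0,"dy":0,"dz":-0.016,"roll":0,"fingers":0},
    {"dx":0,"dy":0,"dz":-0.04,"roll":0,"fingers":0},
    {"dx":0,"dy":0,"dz":-0.08,"roll":0,"fingers":0},
    {"dx":0,"dy":0,"dz":-0.1,"roll":0,"fingers":0},
    {"dx":0,"dy":0,"dz":-0.1,"roll":0,"fingers":0},
    {"dx":0,"dy":0,"dz":-0.1,"roll":0,"fingers":0},
    {"dx":0,"dy":0,"dz":-0.1,"roll":0,"fingers":0}
  ]
}}

```text
time: 8.6
tool_pos: [0.4761, 0.0578, 0.2051]
tcp_rot: [-1.508, -2.753, 0.003]
wrist_force: [-0.4, -0.0, -0.9]
width: 0.497
grip_force: 0.0
```

Run:
```python
from car import *
im=car()
im,P=pts("scene");r=P[...,:2]-[.4775,.059];x=r@[.538,-.843];y=r@[.843,.538];z=P[...,2]
for s in(-1,1):
    m=(abs(x)<.009)&(abs(y-s*.03)<.008)&(z<.16);print("key",s,np.median(z[m]),m.sum())
to((.477,.0579,.2))
finish_job()
```

```text
t 8.65 carton x [0.243 0.289 0.334] 812
key -1 0.14463764610057805 17
key 1 0.14494808640634438 17
t 8.7 shift [-0.0003  0.0005  0.0056] roll 0.04 z [-0.002 -0.    -1.   ] q [ 0.07 -0.11  2.01 -0.    1.24 -0.5 ] w 0.4997778516712606 F [-0.2 -0.2 -0.2]
the job is handed in; nothing more can be done
```

Done and handed in at 8.7 s: both keys were held down until the carton came to rest against the end stop, then sprang back up to about 145 mm, and the arm lifted clear without touching anything else.

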